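Edge an iced gingerbread out of its lane and pack it

TASK

The customer wants the gingerbread with the red icing. Press lightly on its top and edge it along its lane until it sticks out over the open edge of the display stand far enough (a good 25 mm) to take it by its two long sides, then lift it clear and lay it flat in the cardboard gift tray. It is brittle, so press it no harder than needed and do not let it drop, and leave the other gingerbreads and the jar, tin and mug where they are.

Things in the scene. Friction and masses are not known exactly. Their poses are not given: they have to be found in the camera images.
- stand: fixed wooden display stand, 204 (x) x 150 (y) x 70 mm, origin at the centre of its underside. On top three lanes run along its y axis, floors 70 mm above the origin, centre lines at x = -66, 0, +66 mm, each 60 mm wide between walls 6 mm thick, tops at 86 mm. The +y end is closed by a wall (inner face y = +69 mm); the -y end is open
- stand_edge (a point): middle of the stand's open edge, at lane floor height (y = -75 mm, 70 mm above the stand's origin; same axes as the stand). The lane floors end here in a plain vertical face, with free air beyond and down to the table
- red_bar_mid (a point): centre of the gingerbread with red icing: rigid flat bar, 50 (x) x 120 (y, along the lane) x 14 mm, 70 to 140 g, in one of the lanes (varies). 5 mm free at each side, under 12 mm behind: no finger fits. It cracks if pressed on the stand with over 15 N; 3 to 8 N on top lets a fingertip drag it, though it may lag. The height reading is too coarse to press by: feel for it
- white_bar_mid (a point): centre (half-way up) of the gingerbread with white icing, same size, in another lane; leave it alone
- green_bar_mid (a point): centre (half-way up) of the gingerbread with green icing, same size, in another lane; leave it alone
- tray: fixed open cardboard gift tray, 130 (x) x 176 (y, long side) x 22 mm high, walls 5 mm thick, inside 120 x 166 mm, floor top 5 mm above the origin. Origin at the centre of its underside
- honey: loose amber glass jar with yellow lid, 60 mm across, 100 mm high, upright; bystander. Origin at the centre of its underside
- tin: loose orange tin can, 72 mm across, 90 mm high, upright; bystander. Origin at the centre of its underside
- mug: loose white mug, 80 mm across, 90 mm high, upright; bystander. Origin at the centre of its underside
Not all that is in view belongs to the job. Of the things that look like the tray, take the one that is farthest to the robot's right at the start.

How it is judged:
On the way, in this order (a step that is already met when the one before it is completed fails the run):
1. the red-iced gingerbread lies flat on the stand with at least 20 mm of it over the open edge (y of red_bar_mid in the frame of stand below -0.035 m and z of red_bar_mid in the frame of stand below 0.082 m and angle between red_bar_mid's own z axis and vertical below 0.15 rad and contact force between red_bar and stand above 0.1 N), for 0.1 s.
2. it is held by the fingers, lifted clear of the stand (z of red_bar_mid in the frame of stand above 0.09 m and contact force between the fingers and red_bar above 0.5 N and contact force between red_bar and stand below 0.01 N), for 0.1 s.
At the end, for the whole second after the job is handed in: the red-iced gingerbread lies inside the gift tray, flat on its floor (within 3.5 degrees of level, centre no more than 15.5 mm above the tray's underside), released and at rest (x of red_bar_mid in the frame of tray between -0.045 and 0.045 m and y of red_bar_mid in the frame of tray between -0.03 and 0.03 m and z of red_bar_mid in the frame of tray below 0.0155 m and angle between red_bar_mid's own z axis and vertical below 0.06 rad and linear speed of red_bar below 0.02 m/s and contact force between the fingers and red_bar below 0.01 N); the robot touches nothing.
It fails at once if the gingerbread is pressed on the stand with more than 15 N (contact force between red_bar and stand above 15 N).
It fails at once if the gingerbread is let fall (moves faster than 0.5 m/s with no finger on it) (linear speed of red_bar above 0.5 m/s and contact force between the fingers and red_bar below 0.01 N).
It fails at once if another gingerbread is moved more than 15 mm (distance of any of white_bar_mid, green_bar_mid from where it was at the start of the episode above 0.015 m).
It fails at once if the jar, tin or mug is moved more than 20 mm (distance of any of honey, tin, mug from where it was at the start of the episode above 0.02 m).
It also fails if it takes over 70 s, if anything falls off the work surface, if the arm or the gripper's body presses on something with over 40 N, if the wrist force passes 120 N, or if a joint passes its speed limit or range.

ROBOT

A 7-joint arm with a two-finger parallel gripper is mounted at the origin on the work surface. World frame = base frame: x ahead of the robot, y to its left, z up, the work surface at z = 0. Lengths are in m, angles in rad, forces in N, time in s.
With the tool pointing down it reaches from about 0.4 to 0.85 m from the base axis. Payload 10.4 kg.
Tool frame: the origin (TCP) lies at the very end of the fingers, on their centre line; the grasp point (between the pads) lies 19 mm behind it; z points along the fingers, y is the line along which they close (so a half turn about z gives the same grasp; the last joint's range is limited). The gripper opens to 85 mm and grips with 20 to 120 N. Pads are 22 mm wide; open, the fingers measure 114 mm over their backs; the gripper's body (76 mm by 85 mm) begins 54 mm behind the grasp point. The pads swing forward as they close: fully open they stand 13 mm farther back than shut.
Start: joints at [-1.179, 0.332, -0.065, 1.46, 0.022, 1.35, -0.088], TCP at [0.252, 0.572, 0.231] pointing down, gripper open.
Joint ranges: [-2.6, 2.6], [-0.5, 2.12], [-1.47, 1.34], [0.16, 2.42], [-1.27, 4.41], [0.06, 2.06], [-2.6, 2.6]. Speed limits (rad/s): [2.22, 2.22, 2.79, 2.79, 3.14, 3.14, 3.14].

INTERFACE

Orientations are given as [roll, pitch, yaw] about the fixed x, y, z axes, in that order (R = Rz(yaw) Ry(pitch) Rx(roll)).
In Python, from station import arm, camera gives the robot as it stands. The module is installed in compiled form; this text tells all that it offers.
- The arm moves only by the tool move_arm, never from a script. Its arguments are lists of equal length, an entry for each row: "dp": the shift along the tool's x, y, z normalised to -1 to 1, where 1 is 50 mm, a list of three; "rot": the turn, a rotation vector about the tool's x, y, z normalised to -1 to 1, where 1 is 180 degrees, a list of three; "gripper": the opening, from -1 (shut) to 1 (fully open), so that 0 is half open. In form: {"dp": [[x, y, z], ...], "rot": [[ax, ay, az], ...], "gripper": [gripper, ...]}. A call has 1 to 5 rows; each row shifts and turns the commanded pose from where the row before left it, along the tool's axes as they then stand; what a row does not reach is not made up. A row lasts 1/10 s, in which the tool goes at most 50 mm and 8.59 degrees, less where a joint would pass 70% of its speed; a pose out of reach is approached as far as the arm can. A call with a number of a shift or a turn outside -1 to 1 is refused whole. A call with a gripper value outside its range is refused whole. The fingers move at their own pace and stop on an object; "squeeze" is the grip in N (left out, the last holds). Time passes only in rows, so rows that do not move let the fingers close. It gives the time, the measured TCP pose, the force, the opening and the grip force at its end, in the units of the state.
- arm.sense(): the state, without advancing time (a new reading comes with each control period).
- camera(name): name is "scene" or "top"; returns a dict with "image" (480x640x3 uint8, blue, green, red), "camera_matrix" (3x3 intrinsics, pixels), "R" (3x3) and "t" (3): a world point X has camera coordinates R X + t. Camera axes: x right, y down, z forward; pixel columns grow to the right and rows downward; lengths in m; the calibration is good to about 2 mm. A picture is of the moment at which its call begins. There is no depth.
- arm.close_job(): hands the job in; it is judged then, once.
The state is a dict: "t": time; "joints": joint angles; "qd": joint speeds; "effort": joint torques, N m; "tcp_pos": TCP position; "tcp_rot": TCP orientation; "force": force on the tool from outside, world axes, zero at the start; "wrist_torque": the same for the moment, N m; "grip_width": opening from 0.0 (shut) to 1.0 (fully open); "grip_force": force on a finger pad.
Only numpy, scipy, OpenCV 4.12 (cv2) and the standard library are available. Lean on these libraries where they do the work, as an engineer would, in place of code of your own. Each camera call takes 0.05 s, during which the arm holds its last target. There are 200 camera calls.

## Working session

There is one attempt and no reset: what is moved stays moved. The work goes in short steps, Python scripts to look and compute and a tool call to move; the robot and the scene stay as the last step left them, time stands still between calls to the robot, and variables do not carry over. Pictures are saved under pics/ and viewed, at most 10 in all, crops included, and the job is handed in when it is done.

Besides the shell and the picture viewer there is one more tool, called after "Call:" as name(argument=value, ...) on one line, values as JSON. move_arm: Moves the arm, as the interface text tells. Its arguments: {"type":"object","properties":{"dp":{"type":"array"},"rot":{"type":"array"},"gripper":{"type":"array"},"squeeze":{"type":"number"}},"required":["dp","rot","gripper"]}

```bash
mkdir -p pics; cat > h.py <<'E'
import numpy as np, cv2
from station import arm, camera
def ray(c,u,v,z):
    K,R,t=c["camera_matrix"],np.array(c["R"]),np.array(c["t"])
    d=R.T@np.linalg.solve(np.array(K),[u,v,1.]); o=-R.T@t
    return o+d*(z-o[2])/d[2]
def proj(c,X):
    p=np.array(c["camera_matrix"])@(np.array(c["R"])@np.array(X)+np.array(c["t"])); return p[:2]/p[2]
E
python3 - <<'E'
from h import *
a=camera("top");b=camera("scene")
cv2.imwrite("pics/top0.png",a["image"]);cv2.imwrite("pics/sc0.png",b["image"])
for c in(a,b):print(-np.array(c["R"]).T@np.array(c["t"]),np.array(c["R"]).round(2).tolist())
s=arm.sense();print({k:np.round(v,3) for k,v in s.items()})
E
```

```text
[ 0.47498099 -0.08089329  1.18889649] [[-0.01, -1.0, -0.0], [-1.0, 0.01, -0.1], [0.1, 0.0, -1.0]]
[ 1.35790367 -0.23074395  0.74255395] [[0.18, 0.98, -0.01], [0.62, -0.12, -0.77], [-0.76, 0.13, -0.64]]
{'t': np.float64(0.1), 'joints': array([-1.179,  0.333, -0.065,  1.461,  0.022,  1.35 , -0.088]), 'qd': array([ 0.001, -0.001,  0.001, -0.003, -0.001,  0.003,  0.001]), 'effort': array([ 2.0000e-03, -6.2675e+01,  4.9000e-02, -3.9243e+01,  1.6000e-02,
        7.0000e-03,  0.0000e+00]), 'tcp_pos': array([0.252, 0.572, 0.231]), 'tcp_rot': array([-3.14 ,  0.   ,  2.727]), 'force': array([-0.638,  0.035,  0.076]), 'wrist_torque': array([ 0.012, -0.01 , -0.045]), 'grip_force': np.float64(0.0), 'grip_width': np.float64(0.997)}
```

View pics/top0.png

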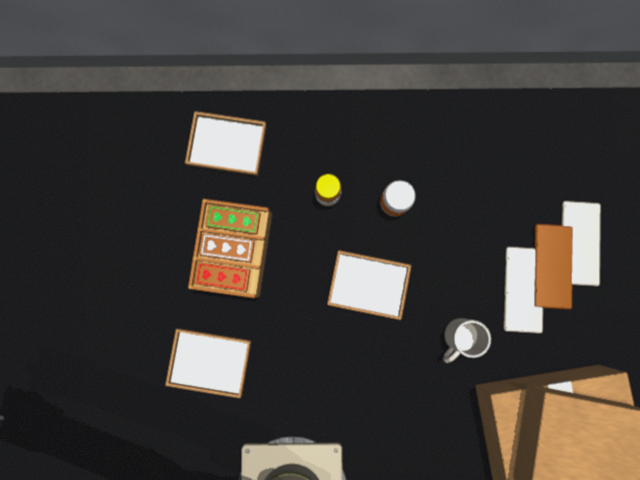

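View pics/sc0.png

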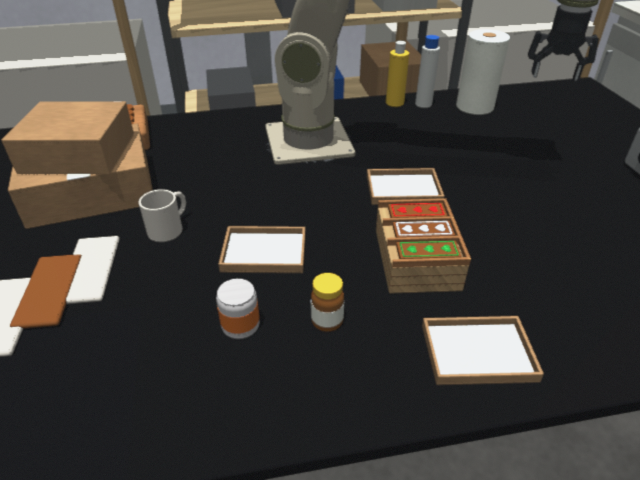

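The top view shows the red bar in the stand's lane nearest the robot (222,278), with the open end to the right (robot's −y) and the closed wall to the left. The rightmost look-alike tray is at (370,285). The mug is at (465,338), the honey at (328,187) and the tin at (398,196).

```bash
python3 - <<'E'
from h import *
c=camera("top");im=c["image"];hsv=cv2.cvtColor(im,cv2.COLOR_BGR2HSV)
def rect(m,z,name,box):
    k=np.zeros_like(m);x0,y0,x1,y1=box;k[y0:y1,x0:x1]=m[y0:y1,x0:x1]
    cn=max(cv2.findContours(k,0,1)[0],key=cv2.contourArea)
    p=cv2.boxPoints(cv2.minAreaRect(cn));w=np.array([ray(c,*q,z)[:2] for q in p])
    e=[w[1]-w[0],w[2]-w[1]];l=max(e,key=np.linalg.norm);
    print(name,p.round(1).tolist(),"c",w.mean(0).round(4),"len",[round(np.linalg.norm(q),4) for q in e],"yaw",np.degrees(np.arctan2(l[1],l[0])).round(2));print(w.round(4).tolist());return w
H,S,V=cv2.split(hsv)
red=((((H<5)|(H>172))&(S>180)&(V>120))*255).astype(np.uint8)
rect(red,.084,"red",(185,195,275,300))
gr=(((H>45)&(H<80)&(S>120)&(V>80))*255).astype(np.uint8);rect(gr,.084,"green",(185,195,275,300))
fg=((V>60)*255).astype(np.uint8)
rect(fg,.086,"stand",(180,180,285,305))
rect(fg,.022,"tray",(320,240,420,325))
wh=(((V>180)&(S<40))*255).astype(np.uint8);rect(wh,.005,"trayfloor",(320,240,420,325))
cv2.imwrite("pics/crop.png",cv2.resize(im[185:315,180:285],None,fx=5.5,fy=4.5*0+5.5*0.83,interpolation=cv2.INTER_CUBIC))
E
```

```text
red [[230.5, 278.5], [235.5, 273.5], [240.5, 278.5], [235.5, 283.5]] c [0.4986 0.1221] len [np.float64(0.0158), np.float64(0.016)] yaw -134.88
[[0.4987, 0.1334], [0.5098, 0.1222], [0.4985, 0.1109], [0.4874, 0.122]]
green [[240.5, 221.5], [246.0, 216.0], [251.0, 221.0], [245.5, 226.5]] c [0.6283 0.1001] len [np.float64(0.0176), np.float64(0.0163)] yaw -44.74
[[0.6278, 0.112], [0.6404, 0.0996], [0.6288, 0.0881], [0.6163, 0.1005]]
stand [[186.89999389648438, 288.70001220703125], [200.5, 196.60000610351562], [272.3999938964844, 207.1999969482422], [258.70001220703125, 299.29998779296875]] c [0.5684 0.1357] len [np.float64(0.2108), np.float64(0.1662)] yaw -7.38
[[0.4766, 0.2306], [0.6857, 0.2035], [0.6597, 0.0393], [0.4517, 0.0693]]
tray [[325.8999938964844, 305.3999938964844], [337.20001220703125, 249.0], [412.3999938964844, 264.1000061035156], [401.1000061035156, 320.3999938964844]] c [ 0.4831 -0.1836] len [np.float64(0.1362), np.float64(0.1825)] yaw -101.81
[[0.4349, -0.0808], [0.5682, -0.1088], [0.5308, -0.2874], [0.3984, -0.2575]]
trayfloor [[330.0, 302.20001220703125], [339.70001220703125, 253.5], [406.79998779296875, 267.0], [397.1000061035156, 315.6000061035156]] c [ 0.4835 -0.1833] len [np.float64(0.1193), np.float64(0.1651)] yaw -101.8
[[0.4418, -0.0906], [0.5586, -0.1152], [0.5248, -0.2768], [0.4087, -0.2507]]
```

View pics/crop.png

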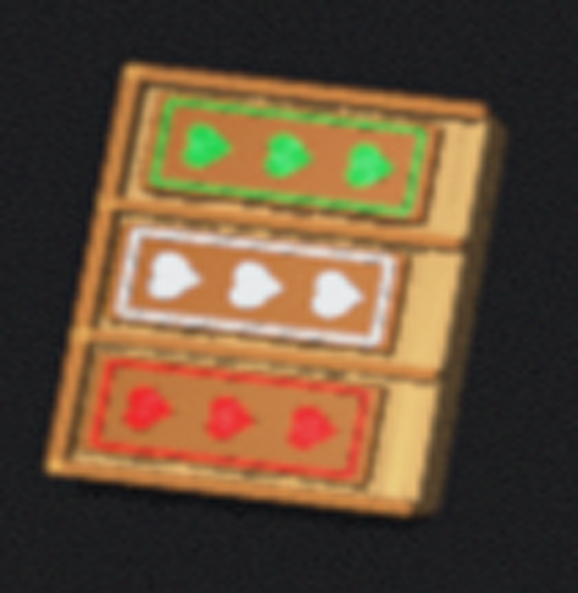

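The crop shows the stand's top corners at about (127,65), (488,105), (415,515) and (47,472) in crop pixels. The red icing corners are at (105,358), (378,388), (358,483) and (88,448), with the lane open to the right.

```bash
python3 - <<'E'
from h import *
c=camera("top")
def f(P,z): return np.array([ray(c,180+(x+.5)/5.5-.5,185+(y+.5)/4.565-.5,z)[:2] for x,y in P])
S=f([(127,65),(488,105),(415,515),(47,472)],.086);R=f([(105,358),(378,388),(358,483),(88,448)],.084)
for n,w in(("S",S),("R",R)):
    print(n,w.mean(0).round(4),[round(np.linalg.norm(w[i]-w[(i+1)%4]),4) for i in range(4)])
    d=(w[0]+w[3]-w[1]-w[2]);e=w[0]+w[1]-w[2]-w[3];print(np.degrees(np.arctan2(-d[0],d[1])),np.degrees(np.arctan2(e[1],e[0])))
y=np.radians(-8.5) if 0 else None
d=(S[0]+S[3]-S[1]-S[2]);e=S[0]+S[1]-S[2]-S[3]
th=(np.arctan2(-d[0],d[1])+np.arctan2(e[1],e[0]))/2
Rm=np.array([[np.cos(th),-np.sin(th)],[np.sin(th),np.cos(th)]])
print("th",th,"red in stand",Rm.T@(R.mean(0)-S.mean(0)),"corners",(Rm.T@(S-S.mean(0)).T).T.round(4).tolist())
print("edge mid",S.mean(0)+Rm@[0,-.075])
E
```

```text
S [0.5684 0.1381] [np.float64(0.1514), np.float64(0.205), np.float64(0.1518), np.float64(0.2044)]
-8.268417228825191 -8.185712758034775
R [0.5035 0.153 ] [np.float64(0.1133), np.float64(0.0472), np.float64(0.112), np.float64(0.0447)]
-8.608292262199383 -8.76089842094804
th -0.14358937191091886 red in stand [-0.06634877  0.00546669] corners [[0.1022, 0.0758], [0.1025, -0.0756], [-0.1026, -0.076], [-0.1021, 0.0758]]
edge mid [0.557634   0.06386809]
```

```bash
cat >> h.py <<'E'
from scipy.spatial.transform import Rotation as Ro
S0=np.array([.5684,.1381]);TH=-.1436;RS=np.array([[np.cos(TH),-np.sin(TH)],[np.sin(TH),np.cos(TH)]])
def go(xyz,yaw):
    s=arm.sense();R=Ro.from_euler("xyz",s["tcp_rot"]).as_matrix();T=Ro.from_euler("xyz",[np.pi,0,yaw]).as_matrix()
    print("t",round(float(s["t"]),2),"pos",np.round(s["tcp_pos"],4),"rot",np.round(s["tcp_rot"],3),"F",np.round(s["force"],2),"gw",round(float(s["grip_width"]),3))
    print("dp total (units)",np.round(R.T@(np.array(xyz)-s["tcp_pos"])/.05,3),"rot",np.round(Ro.from_matrix(R.T@T).as_rotvec()/np.pi,4))
E
python3 -c "
from h import *
go([.252,.572,.231],1.4272)"
```

```text
t 0.2 pos [0.2518 0.5718 0.2308] rot [-3.141  0.     2.727] F [1.13 0.56 0.65] gw 1.0
dp total (units) [-0.002  0.005 -0.003] rot [-2.000e-04  2.000e-04  4.137e-01]
```

Call:
move_arm(dp=[[0,0,0],[0,0,0],[0,0,0],[0,0,0],[0,0,0]], rot=[[0,0,0.046],[0,0,0.046],[0,0,0.046],[0,0,0.046],[0,0,0.046]], gripper=[-1,-1,-1,-1,-1])

```text
t: 0.7
tcp_pos: [0.2518, 0.5719, 0.2311]
tcp_rot: [-3.141, 0.0, 1.998]
force: [0.6, 0.2, 0.3]
grip_width: 0.146
grip_force: 0.0
```

Call:
move_arm(dp=[[0,0,0],[0,0,0],[0,0,0],[0,0,0],[0,0,0]], rot=[[0,0,0.046],[0,0,0.046],[0,0,0.046],[0,0,0.046],[0,0,0]], gripper=[-1,-1,-1,-1,-1])

```text
t: 1.2
tcp_pos: [0.2517, 0.5719, 0.2311]
tcp_rot: [3.142, 0.0, 1.424]
force: [0.4, 0.8, 0.6]
grip_width: 0.003
grip_force: 0.0
```

```bash
python3 -c "
from h import *
p=S0+RS@[-.066,.0055]
go([*p,.15],1.4272)"
```

```text
t 1.2 pos [0.2517 0.5719 0.2311] rot [3.142 0.    1.424] F [0.42 0.79 0.65] gw 0.003
dp total (units) [-7.55   6.214  1.625] rot [ 0.      0.0001 -0.001 ]
```

Call:
move_arm(dp=[[-0.5,0.41,0],[-0.5,0.41,0],[-0.5,0.41,0],[-0.5,0.41,0],[-0.5,0.41,0]], rot=[[0,0,0],[0,0,0],[0,0,0],[0,0,0],[0,0,0]], gripper=[-1,-1,-1,-1,-1])

```text
t: 1.7
tcp_pos: [0.3358, 0.4323, 0.2313]
tcp_rot: [3.142, -0.0, 1.431]
force: [-0.2, 0.9, -0.2]
grip_width: -0.003
grip_force: 0.0
```

Call:
move_arm(dp=[[-0.5,0.41,0],[-0.5,0.41,0],[-0.5,0.41,0],[-0.5,0.41,0],[-0.5,0.41,0]], rot=[[0,0,0],[0,0,0],[0,0,0],[0,0,0],[0,0,0]], gripper=[-1,-1,-1,-1,-1])

```text
t: 2.2
tcp_pos: [0.4192, 0.2938, 0.2314]
tcp_rot: [3.141, -0.0, 1.431]
force: [0.7, 0.2, 0.1]
grip_width: 0.005
grip_force: 0.0
```

Call:
move_arm(dp=[[-0.5,0.41,0.5],[-0.5,0.41,0.5],[-0.5,0.41,0.5],[-0.5,0.41,0],[-0.5,0.41,0]], rot=[[0,0,0],[0,0,0],[0,0,0],[0,0,0],[0,0,0]], gripper=[-1,-1,-1,-1,-1])

```text
t: 2.7
tcp_pos: [0.5021, 0.1553, 0.1555]
tcp_rot: [-3.14, 0.001, 1.431]
force: [-0.1, -0.5, 0.7]
grip_width: -0.004
grip_force: 0.0
```

```bash
python3 -c "
from h import *
p=S0+RS@[-.066,.0055]
go([*p,.1],1.4272)"
```

```text
t 2.7 pos [0.5021 0.1553 0.1555] rot [-3.140e+00  1.000e-03  1.431e+00] F [-0.09 -0.47  0.69] gw -0.004
dp total (units) [-0.039  0.042  1.111] rot [-0.0003  0.0003  0.0013]
```

Call:
move_arm(dp=[[-0.04,0.04,0.4],[0,0,0.4],[0,0,0.3],[0,0,0.1],[0,0,0]], rot=[[0,0,0],[0,0,0],[0,0,0],[0,0,0],[0,0,0]], gripper=[-1,-1,-1,-1,-1])

```text
t: 3.2
tcp_pos: [0.5035, 0.1542, 0.0959]
tcp_rot: [-3.141, 0.001, 1.429]
force: [0.2, -0.0, 0.4]
grip_width: -0.0
grip_force: 0.0
```

Call:
move_arm(dp=[[0,0,0.02],[0,0,0.02],[0,0,0.02],[0,0,0]], rot=[[0,0,0],[0,0,0],[0,0,0],[0,0,0]], gripper=[-1,-1,-1,-1])

```text
t: 3.6
tcp_pos: [0.5039, 0.1545, 0.0935]
tcp_rot: [3.141, -0.0, 1.427]
force: [-0.3, -1.0, 0.7]
grip_width: 0.0
grip_force: 0.0
```

Call:
move_arm(dp=[[0,0,0.02],[0,0,0.02],[0,0,0.02],[0,0,0]], rot=[[0,0,0],[0,0,0],[0,0,0],[0,0,0]], gripper=[-1,-1,-1,-1])

```text
t: 4.0
tcp_pos: [0.5037, 0.1543, 0.0901]
tcp_rot: [-3.141, 0.0, 1.426]
force: [-0.2, -0.1, 0.2]
grip_width: -0.005
grip_force: 0.0
```

Call:
move_arm(dp=[[0,0,0.02],[0,0,0.02],[0,0,0]], rot=[[0,0,0],[0,0,0],[0,0,0]], gripper=[-1,-1,-1])

```text
t: 4.3
tcp_pos: [0.5037, 0.1544, 0.0881]
tcp_rot: [-3.141, 0.0, 1.426]
force: [0.5, -0.2, 0.4]
grip_width: -0.002
grip_force: 0.0
```

Call:
move_arm(dp=[[0,0,0.02],[0,0,0]], rot=[[0,0,0],[0,0,0]], gripper=[-1,-1])

```text
t: 4.5
tcp_pos: [0.5038, 0.1544, 0.0872]
tcp_rot: [-3.141, 0.0, 1.426]
force: [-0.3, 0.2, 0.2]
grip_width: 0.002
grip_force: 0.0
```

Call:
move_arm(dp=[[0,0,0.02],[0,0,0]], rot=[[0,0,0],[0,0,0]], gripper=[-1,-1])

```text
t: 4.7
tcp_pos: [0.5038, 0.1544, 0.0862]
tcp_rot: [-3.141, 0.0, 1.426]
force: [-0.5, 0.5, 0.0]
grip_width: -0.002
grip_force: 0.0
```

Call:
move_arm(dp=[[0,0,0.01],[0,0,0]], rot=[[0,0,0],[0,0,0]], gripper=[-1,-1])

```text
t: 4.9
tcp_pos: [0.5038, 0.1544, 0.0858]
tcp_rot: [-3.142, -0.0, 1.426]
force: [-0.0, -0.2, 0.0]
grip_width: -0.001
grip_force: 0.0
```

Call:
move_arm(dp=[[0,0,0.01],[0,0,0]], rot=[[0,0,0],[0,0,0]], gripper=[-1,-1])

```text
t: 5.1
tcp_pos: [0.5038, 0.1544, 0.0853]
tcp_rot: [-3.142, -0.0, 1.426]
force: [0.4, -0.4, -0.2]
grip_width: 0.001
grip_force: 0.0
```

Call:
move_arm(dp=[[0,0,0.01],[0,0,0]], rot=[[0,0,0],[0,0,0]], gripper=[-1,-1])

```text
t: 5.3
tcp_pos: [0.5038, 0.1544, 0.0847]
tcp_rot: [-3.142, -0.0, 1.426]
force: [0.4, 0.0, 0.0]
grip_width: 0.004
grip_force: 0.0
```

Call:
move_arm(dp=[[0,0,0.01],[0,0,0]], rot=[[0,0,0],[0,0,0]], gripper=[-1,-1])

```text
t: 5.5
tcp_pos: [0.5038, 0.1543, 0.0842]
tcp_rot: [-3.142, 0.0, 1.426]
force: [-0.4, -0.2, -0.4]
grip_width: -0.003
grip_force: 0.0
```

Call:
move_arm(dp=[[0,0,0.005],[0,0,0]], rot=[[0,0,0],[0,0,0]], gripper=[-1,-1])

```text
t: 5.7
tcp_pos: [0.5039, 0.1543, 0.0842]
tcp_rot: [3.141, -0.0, 1.426]
force: [-0.4, -1.2, 1.7]
grip_width: -0.003
grip_force: 1.1
```

Call:
move_arm(dp=[[0,0,0.004],[0,0,0]], rot=[[0,0,0],[0,0,0]], gripper=[-1,-1])

```text
t: 5.9
tcp_pos: [0.504, 0.1544, 0.0842]
tcp_rot: [3.141, -0.0, 1.426]
force: [-1.6, -0.6, 4.6]
grip_width: -0.002
grip_force: 2.6
```

Call:
move_arm(dp=[[0,0,0.004],[0,0,0]], rot=[[0,0,0],[0,0,0]], gripper=[-1,-1])

```text
t: 6.1
tcp_pos: [0.504, 0.1544, 0.0841]
tcp_rot: [3.141, -0.0, 1.426]
force: [-3.0, -0.9, 7.2]
grip_width: 0.0
grip_force: 3.6
```

Call:
move_arm(dp=[[0,0,-0.002],[-0.02,0,0],[-0.03,0,0],[-0.03,0,0]], rot=[[0,0,0],[0,0,0],[0,0,0],[0,0,0]], gripper=[-1,-1,-1,-1])

```text
t: 6.5
tcp_pos: [0.5037, 0.1508, 0.0842]
tcp_rot: [3.141, -0.001, 1.426]
force: [0.8, 2.7, 4.7]
grip_width: -0.003
grip_force: 2.7
```

Call:
move_arm(dp=[[-0.03,0,0],[-0.03,0,0],[-0.03,0,0]], rot=[[0,0,0],[0,0,0],[0,0,0]], gripper=[-1,-1,-1])

```text
t: 6.8
tcp_pos: [0.503, 0.1462, 0.0842]
tcp_rot: [3.141, -0.001, 1.426]
force: [0.3, 1.6, 5.7]
grip_width: -0.002
grip_force: 2.7
```

Steady at about 5 N. I'll keep dragging and then look.

Call:
move_arm(dp=[[-0.03,0,0],[-0.04,0,0],[-0.04,0,0],[-0.04,0,0],[-0.04,0,0]], rot=[[0,0,0],[0,0,0],[0,0,0],[0,0,0],[0,0,0]], gripper=[-1,-1,-1,-1,-1])

```text
t: 7.3
tcp_pos: [0.5017, 0.1368, 0.0842]
tcp_rot: [3.141, -0.001, 1.426]
force: [0.2, 1.0, 4.6]
grip_width: 0.004
grip_force: 2.7
```

```bash
python3 - <<'E'
from h import *
c=camera("scene");cv2.imwrite("pics/s1.png",cv2.resize(c["image"][170:300,350:490],None,fx=4,fy=4,interpolation=cv2.INTER_CUBIC))
go([*(S0+RS@[-.066,-.06]),.084],1.4272)
E
```

```text
t 7.35 pos [0.5016 0.1364 0.0842] rot [ 3.141e+00 -1.000e-03  1.426e+00] F [0.45 1.28 5.43] gw 0.003
dp total (units) [-0.976 -0.002  0.002] rot [ 0.0003 -0.0003 -0.0004]
```

View pics/s1.png

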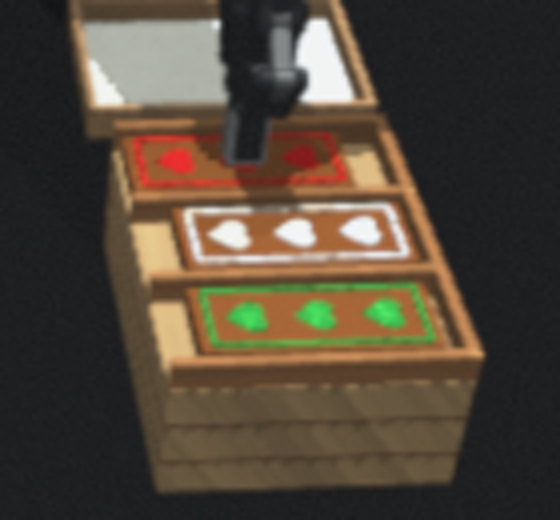

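The red bar follows the finger: the middle heart is still under the fingertip, and its front end is now at the open edge. I'll keep going.

Call:
move_arm(dp=[[-0.04,0,0],[-0.04,0,0],[-0.04,0,0],[-0.04,0,0],[-0.04,0,0]], rot=[[0,0,0],[0,0,0],[0,0,0],[0,0,0],[0,0,0]], gripper=[-1,-1,-1,-1,-1])

```text
t: 7.85
tcp_pos: [0.5002, 0.1269, 0.0842]
tcp_rot: [3.141, -0.001, 1.426]
force: [0.4, 1.6, 4.2]
grip_width: 0.001
grip_force: 2.7
```

Call:
move_arm(dp=[[-0.04,0,0],[-0.04,0,0],[-0.04,0,0],[-0.04,0,0],[-0.04,0,0]], rot=[[0,0,0],[0,0,0],[0,0,0],[0,0,0],[0,0,0]], gripper=[-1,-1,-1,-1,-1])

```text
t: 8.35
tcp_pos: [0.4988, 0.117, 0.0841]
tcp_rot: [3.141, -0.001, 1.426]
force: [-0.7, 1.4, 5.4]
grip_width: -0.001
grip_force: 2.7
```

Call:
move_arm(dp=[[-0.04,0,0],[-0.04,0,0],[-0.04,0,0],[-0.04,0,0],[-0.04,0,0]], rot=[[0,0,0],[0,0,0],[0,0,0],[0,0,0],[0,0,0]], gripper=[-1,-1,-1,-1,-1])

```text
t: 8.85
tcp_pos: [0.4973, 0.1071, 0.0841]
tcp_rot: [3.141, -0.001, 1.426]
force: [1.2, 1.7, 4.1]
grip_width: 0.001
grip_force: 2.7
```

Call:
move_arm(dp=[[-0.04,0,0],[-0.04,0,0],[-0.04,0,0],[-0.04,0,0],[-0.02,0,0]], rot=[[0,0,0],[0,0,0],[0,0,0],[0,0,0],[0,0,0]], gripper=[-1,-1,-1,-1,-1])

```text
t: 9.35
tcp_pos: [0.496, 0.098, 0.0841]
tcp_rot: [3.141, -0.001, 1.426]
force: [-0.6, 2.2, 5.6]
grip_width: -0.005
grip_force: 2.7
```

```bash
python3 - <<'E'
from h import *
c=camera("scene");cv2.imwrite("pics/s2.png",cv2.resize(c["image"][170:300,350:490],None,fx=4,fy=4,interpolation=cv2.INTER_CUBIC))
go([*(S0+RS@[-.066,-.06]),.084],1.4272)
E
```

```text
t 9.4 pos [0.496  0.0979 0.0841] rot [ 3.141e+00 -1.000e-03  1.426e+00] F [0.19 1.   5.51] gw 0.002
dp total (units) [-0.198 -0.002  0.003] rot [ 0.0003 -0.0003 -0.0004]
```

View pics/s2.png

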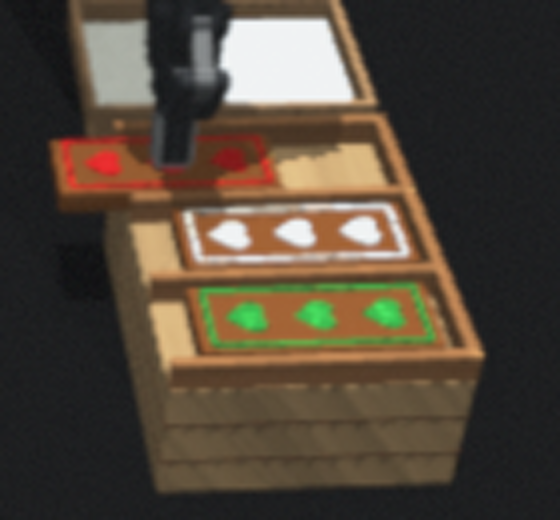

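Call:
move_arm(dp=[[-0.04,0,0],[-0.04,0,0],[-0.02,0,0],[0,0,0],[0,0,-0.02]], rot=[[0,0,0],[0,0,0],[0,0,0],[0,0,0],[0,0,0]], gripper=[-1,-1,-1,-1,-1])

```text
t: 9.9
tcp_pos: [0.4947, 0.0927, 0.0846]
tcp_rot: [-3.141, 0.0, 1.426]
force: [-0.1, -0.4, -0.7]
grip_width: -0.0
grip_force: 0.0
```

Call:
move_arm(dp=[[0,0,-0.2],[0,0,-0.5],[-0.5,0,-0.5],[-0.5,0,0],[-0.2,0,0]], rot=[[0,0,0],[0,0,0],[0,0,0],[0,0,0],[0,0,0]], gripper=[-1,-1,1,1,1])

```text
t: 10.4
tcp_pos: [0.4862, 0.0314, 0.1457]
tcp_rot: [3.141, -0.0, 1.424]
force: [0.1, -0.7, 0.7]
grip_width: 0.503
grip_force: 0.0
```

```bash
python3 - <<'E'
from h import *
for n in("scene","top"):
    c=camera(n);im=c["image"];H,S,V=cv2.split(cv2.cvtColor(im,cv2.COLOR_BGR2HSV))
    m=((((H<5)|(H>172))&(S>150)&(V>90))).astype(np.uint8)
    u0,v0=proj(c,[*(S0+RS@[-.066,-.05]),.084]);k=np.zeros_like(m);u0,v0=int(u0),int(v0)
    k[v0-30:v0+30,u0-50:u0+50]=m[v0-30:v0+30,u0-50:u0+50]
    ys,xs=np.nonzero(k);P=np.array([RS.T@(ray(c,x,y,.084)[:2]-S0) for x,y in zip(xs,ys)])
    print(n,len(P),P.min(0).round(4),P.max(0).round(4),P.mean(0).round(4))
cv2.imwrite("pics/t3.png",cv2.resize(im[185:315,180:300],None,fx=4.5,fy=4.5,interpolation=cv2.INTER_CUBIC))
go([*(S0+RS@[-.066,-.095]),.13],1.4272)
E
```

```text
scene 231 [-0.0893 -0.1125] [-0.043  -0.0044] [-0.0659 -0.0581]Traceback (most recent call last):
  File "<stdin>", line 8, in <module>
    return umr_minimum(a, axis, None, out, keepdims, initial, where)
ValueError: zero-size array to reduction operation minimum which has no identity
```

```bash
python3 - <<'E'
from h import *
go([*(S0+RS@[-.066,-.093]),.055],1.4272)
E
```

```text
t 10.5 pos [0.4859 0.0324 0.1448] rot [-3.141 -0.     1.424] F [-0.42  1.   -0.35] gw 0.68
dp total (units) [0.468 0.01  1.796] rot [-0.0001 -0.     -0.0011]
```

Call:
move_arm(dp=[[0.25,0,0],[0.22,0.01,0],[0,0,0],[0,0,0.2],[0,0,0.2]], rot=[[0,0,-0.001],[0,0,0],[0,0,0],[0,0,0],[0,0,0]], gripper=[1,1,1,1,1])

```text
t: 11.0
tcp_pos: [0.49, 0.0569, 0.1238]
tcp_rot: [-3.141, 0.0, 1.43]
force: [-0.2, -0.0, -0.1]
grip_width: 0.998
grip_force: 0.0
```

Call:
move_arm(dp=[[0,0,0.3],[0,0,0.3],[0,0,0.3],[0,0,0.3],[0,0,0.2]], rot=[[0,0,0],[0,0,0],[0,0,0],[0,0,0],[0,0,0]], gripper=[1,1,1,1,1])

```text
t: 11.5
tcp_pos: [0.4891, 0.0562, 0.0529]
tcp_rot: [-3.14, 0.001, 1.429]
force: [-0.5, 0.3, 0.3]
grip_width: 0.998
grip_force: 0.0
```

```bash
python3 - <<'E'
from h import *
c=camera("scene");cv2.imwrite("pics/s4.png",cv2.resize(c["image"][170:300,350:490],None,fx=4,fy=4,interpolation=cv2.INTER_CUBIC))
go([*(S0+RS@[-.066,-.093]),.055],1.4272)
E
```

```text
t 11.55 pos [0.4885 0.0562 0.0519] rot [-3.139e+00  2.000e-03  1.429e+00] F [-1.01  0.38 -1.59] gw 0.999
dp total (units) [-0.011  0.027 -0.061] rot [-0.001   0.0006  0.0006]
```

View pics/s4.png

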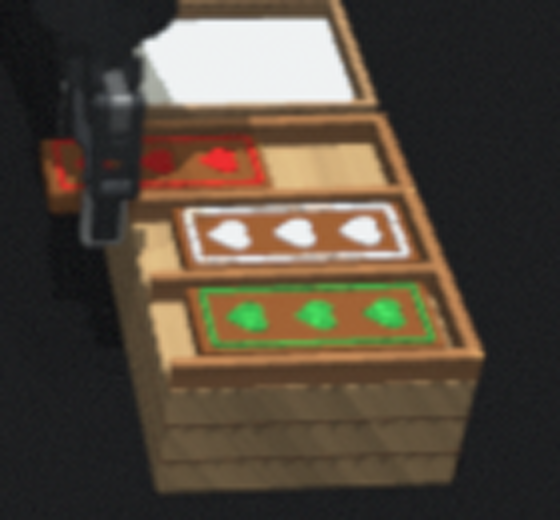

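The fingers straddle the overhanging end, clear of the stand. Closing.

Call:
move_arm(dp=[[0,0.02,0],[0,0,0],[0,0,0],[0,0,0],[0,0,0]], rot=[[0,0,0],[0,0,0],[0,0,0],[0,0,0],[0,0,0]], gripper=[0.4,0.3,0.2,0.1,0], squeeze=50)

```text
t: 12.05
tcp_pos: [0.4916, 0.0568, 0.0555]
tcp_rot: [3.141, -0.001, 1.429]
force: [-1.5, -0.0, 6.3]
grip_width: 0.574
grip_force: 51.0
```

Call:
move_arm(dp=[[0,0,0],[0,0,0],[0,0,0]], rot=[[0,0,0],[0,0,0],[0,0,0]], gripper=[-0.2,-0.5,-1])

```text
t: 12.35
tcp_pos: [0.4916, 0.0568, 0.0555]
tcp_rot: [3.141, -0.001, 1.429]
force: [-2.0, -0.6, 6.6]
grip_width: 0.579
grip_force: 51.0
```

Call:
move_arm(dp=[[0,0,-0.02],[0,0,-0.05],[0,0,-0.1],[0,0,-0.2],[0,0,-0.3]], rot=[[0,0,0],[0,0,0],[0,0,0],[0,0,0],[0,0,0]], gripper=[-1,-1,-1,-1,-1])

```text
t: 12.85
tcp_pos: [0.4907, 0.0565, 0.0887]
tcp_rot: [-3.141, 0.001, 1.429]
force: [-0.9, 0.1, -0.6]
grip_width: 0.578
grip_force: 51.7
```

Call:
move_arm(dp=[[0,0,-0.4],[0,0,-0.4],[0,0,-0.2],[0,0,0],[0,0,0]], rot=[[0,0,0],[0,0,0],[0,0,0],[0,0,0],[0,0,0]], gripper=[-1,-1,-1,-1,-1])

```text
t: 13.35
tcp_pos: [0.4908, 0.0567, 0.1378]
tcp_rot: [-3.141, -0.0, 1.429]
force: [0.5, 0.8, -1.0]
grip_width: 0.574
grip_force: 51.7
```

```bash
python3 - <<'E'
from h import *
c=camera("scene");cv2.imwrite("pics/s5.png",cv2.resize(c["image"][120:300,300:500],None,fx=3.2,fy=3.2,interpolation=cv2.INTER_CUBIC))
go([.4833,-.1834,.1],1.365)
print(arm.sense()["wrist_torque"])
E
```

```text
t 13.4 pos [0.4906 0.0566 0.1375] rot [-3.141  0.     1.429] F [ 0.12  0.46 -0.97] gw 0.575
dp total (units) [-4.773  0.533  0.751] rot [-0.0003  0.0001  0.0205]
[-0.0749334   0.00017014 -0.00932539]
```

View pics/s5.png

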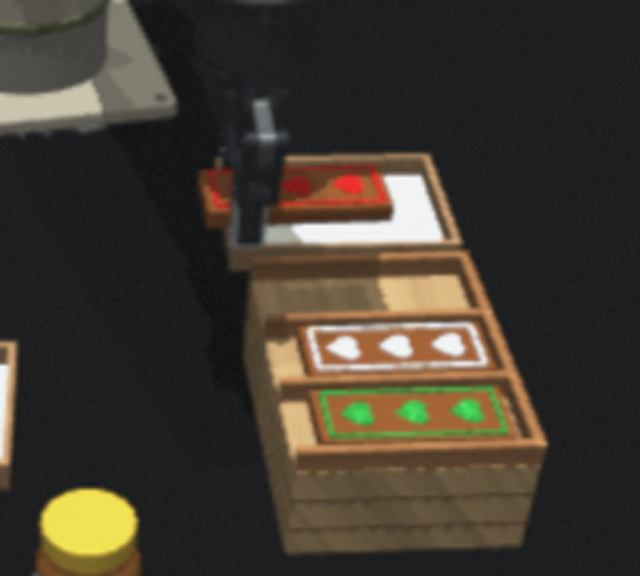

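The bar is held level and clear of the stand. Its underside is about 14 mm above the TCP, so I'll set it down slightly tilted, far end first. Moving to above the tray.

Call:
move_arm(dp=[[0,0,0],[-0.3,0,0],[-0.5,0,0],[-0.5,0,0],[-0.5,0,0]], rot=[[0,0,0.0205],[0,0,0],[0,0,0],[0,0,0],[0,0,0]], gripper=[-1,-1,-1,-1,-1])

```text
t: 13.9
tcp_pos: [0.4716, -0.0334, 0.1375]
tcp_rot: [-3.14, 0.001, 1.366]
force: [0.3, 0.2, -0.2]
grip_width: 0.577
grip_force: 51.8
```

Call:
move_arm(dp=[[-0.5,0,0],[-0.5,0,0],[-0.5,0,0],[-0.5,0,0],[-0.5,0,0]], rot=[[0,0,0],[0,0,0],[0,0,0],[0,0,0],[0,0,0]], gripper=[-1,-1,-1,-1,-1])

```text
t: 14.4
tcp_pos: [0.4458, -0.1556, 0.1376]
tcp_rot: [-3.141, 0.0, 1.366]
force: [0.0, 0.4, -0.7]
grip_width: 0.578
grip_force: 51.8
```

```bash
python3 - <<'E'
from h import *
go([.4763,-.2167,.06],1.3648)
E
```

```text
t 14.4 pos [ 0.4458 -0.1556  0.1376] rot [-3.141  0.     1.366] F [ 0.04  0.41 -0.66] gw 0.578
dp total (units) [-1.072  0.848  1.552] rot [-0.0003  0.      0.0003]
```

Call:
move_arm(dp=[[-0.36,0.28,0],[-0.36,0.28,0],[-0.35,0.29,0],[0,0,0],[0,0,0]], rot=[[0,0,0],[0,0,0],[0,0,0],[0,-0.02,0],[0,-0.019,0]], gripper=[-1,-1,-1,-1,-1])

```text
t: 14.9
tcp_pos: [0.4765, -0.2174, 0.1377]
tcp_rot: [-3.14, 0.126, 1.363]
force: [-0.6, -0.4, -1.0]
grip_width: 0.573
grip_force: 51.9
```

```bash
python3 - <<'E'
from h import *
go([.4763,-.2167,.02],1.3648)
E
```

```text
t 14.9 pos [ 0.4765 -0.2174  0.1377] rot [-3.14   0.126  1.363] F [-0.57 -0.41 -0.95] gw 0.573
dp total (units) [ 0.308 -0.004  2.333] rot [-0.0004  0.0401 -0.0006]
```

Call:
move_arm(dp=[[0.05,0,0.4],[0.05,0,0.4],[0.05,0,0.4],[0.05,0,0.4],[0.05,0,0.3]], rot=[[0,0,0],[0,0,0],[0,0,0],[0,0,0],[0,0,0]], gripper=[-1,-1,-1,-1,-1])

```text
t: 15.4
tcp_pos: [0.4763, -0.2149, 0.0407]
tcp_rot: [-3.139, 0.123, 1.366]
force: [-0.6, 0.6, -0.8]
grip_width: 0.578
grip_force: 51.9
```

Call:
move_arm(dp=[[0.03,0,0.2],[0.03,0,0.15],[0,0,0.1],[0,0,0]], rot=[[0,0,0],[0,0,0],[0,0,0],[0,0,0]], gripper=[-1,-1,-1,-1])

```text
t: 15.8
tcp_pos: [0.4777, -0.2141, 0.0194]
tcp_rot: [-3.141, 0.123, 1.365]
force: [-0.7, -0.8, -0.6]
grip_width: 0.578
grip_force: 51.9
```

```bash
python3 - <<'E'
from h import *
go([.4763,-.2167,.01],1.3648)
c=camera("scene");cv2.imwrite("pics/s6.png",cv2.resize(c["image"][130:300,190:350],None,fx=3.5,fy=3.5,interpolation=cv2.INTER_CUBIC))
E
```

```text
t 15.8 pos [ 0.4777 -0.2141  0.0194] rot [-3.141  0.123  1.365] F [-0.71 -0.84 -0.62] gw 0.578
dp total (units) [-0.033 -0.016  0.194] rot [-0.0002  0.039   0.0001]
```

View pics/s6.png

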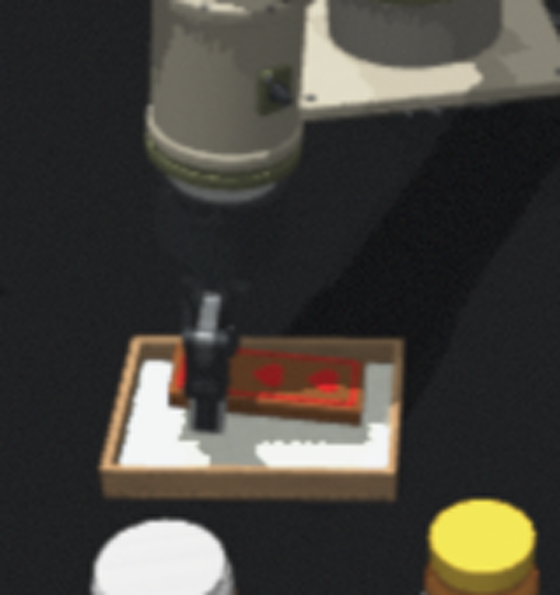

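The bar sits inside the tray walls, tilted with its far end down. I'll lower it until I feel contact.

Call:
move_arm(dp=[[0,0,0.1],[0,0,0.08],[0,0,0.04],[0,0,0]], rot=[[0,0,0],[0,0,0],[0,0,0],[0,0,0]], gripper=[-1,-1,-1,-1])

```text
t: 16.25
tcp_pos: [0.4775, -0.2151, 0.0085]
tcp_rot: [-3.141, 0.123, 1.365]
force: [0.6, -0.3, -0.2]
grip_width: 0.577
grip_force: 51.9
```

Call:
move_arm(dp=[[0,0,0.02],[0,0,0.02],[0,0,0]], rot=[[0,0,0],[0,0,0],[0,0,0]], gripper=[-1,-1,-1])

```text
t: 16.55
tcp_pos: [0.4776, -0.2154, 0.0068]
tcp_rot: [-3.142, 0.122, 1.365]
force: [-0.3, -0.2, -1.2]
grip_width: 0.58
grip_force: 51.9
```

Call:
move_arm(dp=[[0,0,0.02],[0,0,0.02],[0,0,0]], rot=[[0,0,0],[0,0,0],[0,0,0]], gripper=[-1,-1,-1])

```text
t: 16.85
tcp_pos: [0.4775, -0.2156, 0.0047]
tcp_rot: [-3.141, 0.122, 1.365]
force: [0.1, 1.0, -1.3]
grip_width: 0.58
grip_force: 51.9
```

Call:
move_arm(dp=[[0,0,0.02],[0,0,0]], rot=[[0,0,0],[0,0,0]], gripper=[-1,-1])

```text
t: 17.05
tcp_pos: [0.4775, -0.2157, 0.0037]
tcp_rot: [-3.141, 0.122, 1.365]
force: [-0.3, -1.0, -0.8]
grip_width: 0.581
grip_force: 51.9
```

Call:
move_arm(dp=[[0,0,0.02],[0,0,0]], rot=[[0,0,0],[0,0,0]], gripper=[-1,-1])

```text
t: 17.25
tcp_pos: [0.4777, -0.2158, 0.0031]
tcp_rot: [3.141, 0.122, 1.365]
force: [-1.9, 0.7, 4.1]
grip_width: 0.572
grip_force: 55.2
```

Call:
move_arm(dp=[[0,0,0.02],[0,0,0]], rot=[[0,0,0],[0,0,0]], gripper=[-1,-1])

```text
t: 17.45
tcp_pos: [0.4778, -0.2159, 0.0028]
tcp_rot: [-3.142, 0.121, 1.365]
force: [-6.8, 5.2, 17.8]
grip_width: 0.572
grip_force: 62.9
```

Contact. I'll back off slightly and release.

Call:
move_arm(dp=[[0,0,-0.015],[0,0,0],[0,0,0],[0,0,0],[0,0,0]], rot=[[0,0,0],[0,0,0],[0,0,0],[0,0,0],[0,0,0]], gripper=[-1,0.22,0.3,0.45,0.5])

```text
t: 17.95
tcp_pos: [0.4775, -0.2159, 0.0025]
tcp_rot: [-3.141, 0.123, 1.365]
force: [-0.5, -0.1, -0.5]
grip_width: 0.751
grip_force: 0.0
```

Call:
move_arm(dp=[[0,0,0],[0,0,-0.1],[0,0,-0.3],[0,0,-0.5],[0,0,-0.5]], rot=[[0,0,0],[0,0,0],[0,0,0],[0,0,0],[0,0,0]], gripper=[0.5,0.5,0.5,0.5,0.5])

```text
t: 18.45
tcp_pos: [0.479, -0.2076, 0.073]
tcp_rot: [-3.141, 0.123, 1.365]
force: [0.5, -1.0, 0.7]
grip_width: 0.754
grip_force: 0.0
```

Call:
move_arm(dp=[[0,0,-0.8],[-0.5,0,-0.8],[-0.5,0,-0.5],[-0.5,0,0],[0,0,0]], rot=[[0,0,0],[0,0,0],[0,0,0],[0,0,0],[0,0,0]], gripper=[0.5,0.5,0.5,0.5,0.5])

```text
t: 18.95
tcp_pos: [0.4658, -0.2714, 0.1872]
tcp_rot: [3.139, 0.123, 1.36]
force: [-0.6, -0.9, -0.7]
grip_width: 0.754
grip_force: 0.0
```

```bash
python3 - <<'E'
from h import *
go([.4763,-.2167,.2],1.3648)
a=camera("scene")["image"][130:300,190:350];b=camera("top")["image"][220:390,310:470]
cv2.imwrite("pics/f.png",cv2.resize(np.vstack([a,b]) if 0 else np.hstack([a,b]),None,fx=2.4,fy=2.4,interpolation=cv2.INTER_CUBIC))
E
```

```text
t 18.95 pos [ 0.4658 -0.2714  0.1872] rot [3.139 0.123 1.36 ] F [-0.56 -0.88 -0.69] gw 0.754
dp total (units) [ 1.073 -0.023 -0.391] rot [ 0.0008  0.0392 -0.0015]
```

View pics/f.png

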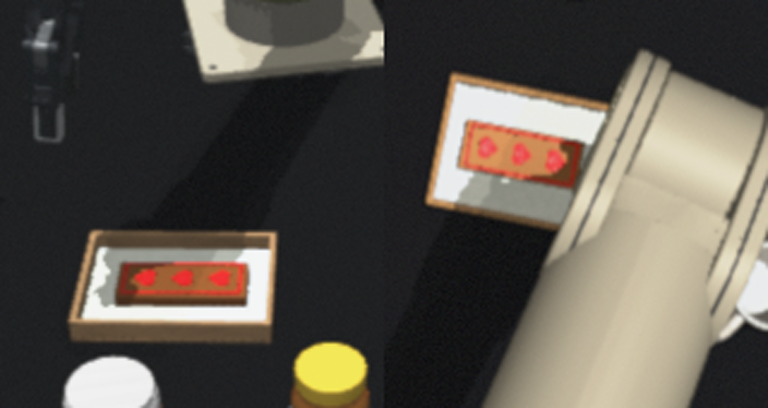

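The red gingerbread lies flat and centred in the tray, and the gripper is clear of it. Handing in.

```bash
python3 -c "
from station import arm
print(arm.close_job())"
```

```text
the job is handed in; nothing more can be done
None
```

The red-iced gingerbread is lying flat and roughly centred in the rightmost gift tray, released with the gripper clear, and the job was handed in at about 19 s; no verdict was returned.

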